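# Slide the locked dish stage home

### The job

Bring the dish under the inspection camera: press down the lock button of the carriage that carries the flat round glass dish and, keeping it pressed, push that carriage along its rail until it is fully home against the end stop at the camera end. Then let go of the button, so that the carriage is locked there, and move clear. Pick nothing up, leave the other carriage (the one with the upright lens ring) and its button alone, and do not disturb the things standing around.

Things in the scene. Friction and masses are not known exactly. Their poses are not given: they have to be found in the camera images.
- dish_rail: grey rail, 300 x 50 mm, bolted down (its pose varies; it may be the nearer or the farther rail), with the dish carriage and, beyond its end stop, an inclined white inspection camera up to 140 mm above the table. Origin: centre of its underside, on the table; y along the rail towards the end stop (to the left, give or take some yaw), z up
- dish_stop (a point): top edge, mid-width, of the face of the steel end stop (60 mm wide, 40 mm high) of the dish rail: 135 mm along y from the rail's origin, 40 mm above the table. The carriage's front face (115 mm in front of the button's axis) meets it when fully home
- dish_carriage (a joint): place of the dish carriage on its rail: 0 at the rear, 0.12 m against the end stop. At value v the button's axis is at x = 0, y = v - 0.10 m in the rail's frame. It slides with 1.5 N of friction and some damping while the button is down; with the button up a spring brake locks it wherever it is, against about 25 N
- dish_dish (a point): centre of the top of the flat round glass dish (64 mm in diameter, 12 mm high, clamped on) on the carriage, 72 mm in front of the button, 57 mm above the table. The carriage is a dark steel block 70 mm wide, 145 mm long, its flat top 45 mm above the table; the button is near its rear end
- dish_rest (a point): top centre of the upright thumb rest, a dark plate across the carriage between button and dish: 50 mm wide, 6 mm thick, its top 65 mm above the table, its face towards the button 22 mm in front of the button's axis. A fingertip on the button can push against it
- dish_button_top (a point): centre of the top of the dish carriage's round steel lock button (24 mm in diameter): 57 mm above the table (12 mm above the carriage) when up, 51 mm when pressed fully down. It rides on the carriage
- dish_button (a joint): travel of that button: 0 up (locked), 0.006 m fully down. A spring returns it; pressing takes about 2 N at 1.5 mm, 5.5 N at 3 mm and 6.5 N fully down. The lock eases off as it goes down and is quite free beyond 3 mm
- lens_rail: the other rail, of the same kind, size and frame, carrying a like carriage with an upright round lens ring (64 mm across, top 114 mm above the table) in place of the dish; a low grey lamp house stands beyond its stop. To be left alone
- lens_ring (a point): centre of the upright lens ring on the other carriage, 82 mm above the table, 75 mm in front of that carriage's own button; must stay where it is
- lens_button (a joint): travel of the lens carriage's own button, 0 up, 0.006 m down; must not be pressed
- post: steel optical post, upright cylinder 18 mm in diameter and 50 mm tall, standing beside the dish rail, on its far side; origin at the centre of its foot. A bystander: leave it alone
- cap: small black lens cap, 22 mm in diameter and 16 mm tall, lying beside the lens rail, on its far side; origin at the centre of its underside. A bystander: leave it alone
- bottle: white plastic bottle, 52 mm in diameter and 130 mm tall, to the right; origin at the centre of its foot. A bystander: leave it alone
- driver: screwdriver with a black handle lying to the left; its x axis runs from handle to tip. A bystander: leave it alone
- tray: empty grey tray 100 x 80 x 30 mm, to the right; origin at the centre of its underside. A bystander: leave it alone
- jar: amber glass jar, 52 mm in diameter and 55 mm tall, to the left; origin at the centre of its foot. A bystander: leave it alone
- case: clear flat case 60 x 45 x 20 mm, to the right; origin at the centre of its underside. A bystander: leave it alone

How it is judged:
On the way, in this order (a step that is already met when the one before it is completed fails the run):
1. the dish carriage's button is held down with the carriage not yet home (value of joint dish_button above 0.003 m and value of joint dish_carriage below 0.08 m), for 0.1 s.
2. the dish carriage is home against its end stop with the button still held down (value of joint dish_button above 0.003 m and value of joint dish_carriage above 0.117 m), for 0.1 s.
At the end, for the whole second after the job is handed in: the dish carriage stands within 3 mm of its end stop, at rest, with its button back up (less than 1.5 mm down); the lens carriage's button is up and that carriage within 4 mm of where it was (value of joint dish_carriage above 0.117 m and value of joint each of dish_button, lens_button below 0.0015 m and velocity of joint dish_carriage below 0.005 m/s and distance of lens_ring from where it was at the start of the episode below 0.004 m); the robot touches nothing.
It fails at once if the dish carriage is pushed forward with its button up (forcing the lock): faster than 30 mm/s with the button less than 1 mm down (velocity of joint dish_carriage above 0.03 m/s and value of joint dish_button below 0.001 m).
It fails at once if the lens carriage's button is pressed more than 3 mm (value of joint lens_button above 0.003 m).
It fails at once if the lens carriage is moved along its rail by more than 4 mm (distance of lens_ring from where it was at the start of the episode above 0.004 m).
It fails at once if a bystander is lifted or moved by more than 20 mm (distance of any of post, cap, bottle, driver, tray, jar, case from where it was at the start of the episode above 0.02 m).
It also fails if it takes over 35 s, if anything falls off the work surface, if the arm or the gripper's body presses on something with over 40 N, if the wrist force passes 120 N, or if a joint passes its speed limit or range.

### The arm

A 7-joint arm with a two-finger parallel gripper is mounted at the origin on the work surface. World frame = base frame: x ahead of the robot, y to its left, z up, the work surface at z = 0. Lengths are in m, angles in rad, forces in N, time in s.
With the tool pointing down it reaches from about 0.4 to 0.85 m from the base axis. Payload 4.4 kg.
Tool frame: the origin (TCP) lies at the very end of the fingers, on their centre line; the grasp point (between the pads) lies 19 mm behind it; z points along the fingers, y is the line along which they close (so a half turn about z gives the same grasp; the last joint's range is limited). The gripper opens to 94 mm and grips with 3 to 60 N. Pads are 16 mm wide; open, the fingers measure 119 mm over their backs; the gripper's body (75 mm by 177 mm) begins 78 mm behind the grasp point.
Start: joints at [-1.193, 0.628, 0.038, 1.517, -0.027, 0.996, -0.02], TCP at [0.279, 0.587, 0.205] pointing down, gripper open.
Joint ranges: [-3.06, 3.06], [-0.37, 2.12], [-1.25, 1.32], [0.18, 2.47], [-1.1, 4.24], [0.23, 1.98], [-2.94, 2.94]. Speed limits (rad/s): [2.57, 2.57, 3.14, 3.14, 3.14, 3.14, 3.14].

### API

Orientations are given as a unit quaternion [w, x, y, z].
In Python, from workcell import robot, command_gripper, solver, sensors, viewer, job_done gives the robot as it stands. The module is installed in compiled form; this text tells all that it offers. Calls block until the motion is done:
- robot.reach(position, orientation): joint-space move of the TCP to a pose.
- robot.movel(position, attitude=None, speed=0.15, f_stop=None): straight line of the TCP; attitude=None keeps the orientation; speed is the mean speed in m/s. With f_stop (N) it stops when the force on the tool has changed by that much, and returns True; else False.
- robot.move_joints(angles): joint-space move.
- command_gripper(opening, squeeze=None): finger opening in m; squeeze is the grip in N (None keeps the last); returns when the fingers have stopped.
- robot.wait(seconds).
- solver.inverse_kinematics(position, orientation): joint angles nearest the present ones, or None.
- sensors.get_state(): the state.
- viewer.get_image(name): name is "side" or "top"; returns (picture, depth): 420x560x3 uint8, blue, green, red; 420x560 float32, m along the optical axis (not along the pixel's ray), 0 where there is no reading.
- viewer.camera_params(name): a dict with "intrinsics" (3x3 intrinsics, pixels), "view" (4x4, takes a point from world to camera coordinates). Camera axes: x right, y down, z forward; pixel columns grow to the right and rows downward; lengths in m; the calibration is good to about 2 mm. A picture is of the moment at which its call begins. camera_params takes no time and is no camera call.
A pose or a line that the arm cannot do raises robot.PlanningError and nothing moves.
- job_done(): hands the job in; it is judged then, once.
The state is a dict: "time": time; "joint_positions": joint angles; "dq": joint speeds; "joint_torque": joint torques, N m; "tcp_pos": TCP position; "eef_rot": TCP orientation; "wrist_force": force on the tool from outside, world axes, zero at the start; "ft_torque": the same for the moment, N m; "grip_width": finger opening in m; "grasp_force": force on a finger pad.
Only numpy, scipy, OpenCV 4.12 (cv2) and the standard library are available. Lean on these libraries where they do the work, as an engineer would, in place of code of your own. Each camera call takes 0.05 s, during which the arm holds its last target. There are 200 camera calls.

## Working session

There is one attempt and no reset: what is moved stays moved. The work goes in short steps, each a Python script; the robot and the scene stay as the last script left them, time stands still between calls to the robot, and variables do not carry over. Pictures are saved under pics/ and viewed, at most 10 in all, crops included, and the job is handed in when it is done.

```bash
mkdir -p pics; python3 - <<'E'
from workcell import *
import cv2,numpy as np
for n in("top","side"):
    im,d=viewer.get_image(n); cv2.imwrite(f"pics/{n}0.png",im); np.save(n+"0.npy",d)
    p=viewer.camera_params(n); print(n,p)
s=sensors.get_state(); print(s["time"],s["tcp_pos"],s["eef_rot"],s["grip_width"])
E
```

```text
top {'intrinsics': array([[533.74505256,   0.        , 280.91138528],
       [  0.        , 533.74505256, 213.85389754],
       [  0.        ,   0.        ,   1.        ]]), 'view': array([[ 0.00689819, -0.99996511,  0.0047104 , -0.01059516],
       [-0.98402786, -0.00762602, -0.17785113,  0.55334948],
       [ 0.17788085, -0.00340831, -0.98404613,  1.31029986],
       [ 0.        ,  0.        ,  0.        ,  1.        ]])}
side {'intrinsics': array([[480.15318256,   0.        , 278.69138592],
       [  0.        , 480.15318256, 205.13347811],
       [  0.        ,   0.        ,   1.        ]]), 'view': array([[ 0.99205544, -0.1256663 ,  0.00582938, -0.53086187],
       [-0.06840827, -0.5777683 , -0.81332903,  0.07865744],
       [ 0.10557609,  0.80646871, -0.5817748 ,  1.31184742],
       [ 0.        ,  0.        ,  0.        ,  1.        ]])}
0.1 [0.27884079 0.5865122  0.20467576] [-1.51768809e-04  2.20068728e-01  9.75484019e-01 -8.13215403e-04] 0.09426333433407644
```

View pics/top0.png

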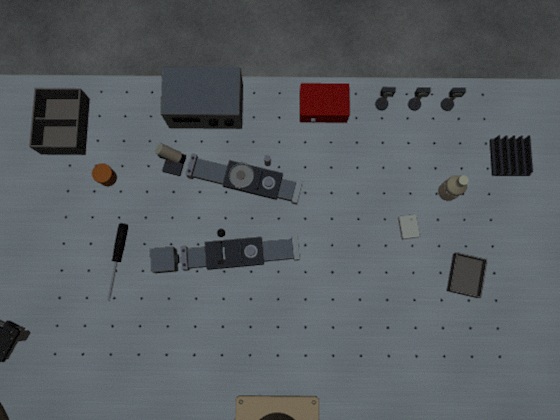

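View pics/side0.png

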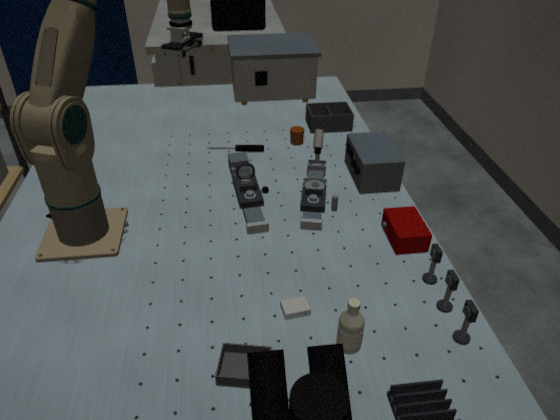

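The dish rail is the farther one in the top view: dish near (241,175), button near (268,183), stop near (191,166). The lens carriage is nearer, around (235,253). I'll zoom in to measure.

```bash
python3 - <<'E'
import cv2,numpy as np
im=cv2.imread("pics/top0.png")[140:215,150:310]
cv2.imwrite("pics/crop.png",cv2.convertScaleAbs(cv2.resize(im,None,fx=5,fy=5,interpolation=cv2.INTER_CUBIC),alpha=1.6))
E
```

```text
(no output)
```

View pics/crop.png

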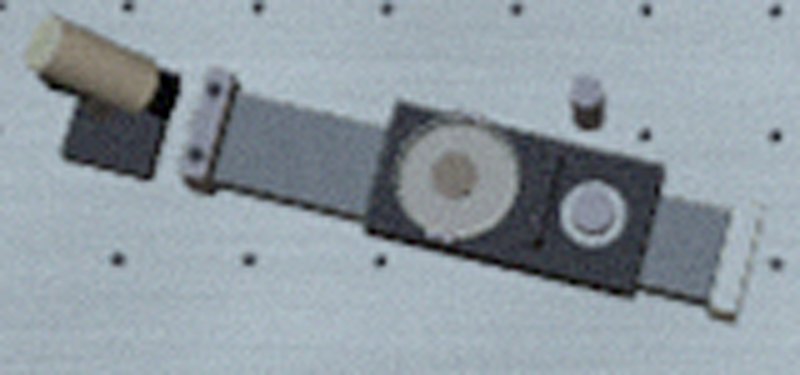

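The crop shows the dish at (458,179), the button at (592,210) and the carriage corners at (398,102), (664,167), (634,297) and (367,232). I'll fit the rail pose to these and check it against the side view.

```bash
cat > h.py <<'E'
import numpy as np
from workcell import *
def proj(P,n):
    c=viewer.camera_params(n); q=c["view"]@np.r_[P,1]; u=c["intrinsics"]@q[:3]; return u[:2]/u[2]
def R2W(p,q): # rail frame -> world
    x,y,a=p[:3]; c,s=np.cos(a),np.sin(a); return np.array([x+c*q[0]-s*q[1],y+s*q[0]+c*q[1],q[2]])
E
python3 - <<'E'
from h import *
import cv2
from scipy.optimize import least_squares
def model(v):
    b=v-.1
    return [(0,b+.072,.057),(0,b,.057),(.035,b+.115,.045),(.035,b-.03,.045),(-.035,b-.03,.045),(-.035,b+.115,.045),(.03,.135,.04),(-.03,.135,.04)]
obs=np.array([(458,179),(592,210),(398,102),(664,167),(634,297),(367,232),(238,82),(212,188)])
obs=(obs+.5)/5-.5+[150,140]
f=lambda p:(np.array([proj(R2W(p,q),"top") for q in model(p[3])])-obs).ravel()
r=least_squares(f,[.7,.07,-.2,.03],loss="soft_l1"); p=r.x
print(p,"\n",r.fun.reshape(-1,2).round(2)); np.save("rail.npy",p)
print("button",R2W(p,(0,p[3]-.1,.057)))
d=np.load("top0.npy")
for q in model(p[3])[:2]:
    u=proj(R2W(p,q),"top").round().astype(int); print(u,d[u[1]-1:u[1]+2,u[0]-1:u[0]+2].mean(),(viewer.camera_params("top")["view"]@np.r_[R2W(p,q),1])[2])
im=cv2.imread("pics/side0.png"); K=5
crop=cv2.resize(im[140:240,220:360],None,fx=K,fy=K,interpolation=cv2.INTER_CUBIC); crop=cv2.convertScaleAbs(crop,alpha=1.6)
for q in model(p[3]):
    u=(proj(R2W(p,q),"side")-[220,140]+.5)*K; cv2.circle(crop,tuple(int(t) for t in u),3,(0,0,255),1)
cv2.imwrite("pics/side_crop.png",crop)
E
```

```text
[ 0.64894241  0.08748955 -0.22509443  0.03693404] 
 [[-0.05  0.24]
 [ 0.43  0.35]
 [-0.5   0.37]
 [ 0.53 -0.14]
 [ 0.28 -0.42]
 [-1.   -0.12]
 [ 0.41 -0.4 ]
 [-0.33  0.09]]
button [0.63486619 0.02601455 0.057     ]
[241 176] 1.3749046 1.3696704912271096
[268 182] 1.3661228 1.3670511029236536
```

View pics/side_crop.png

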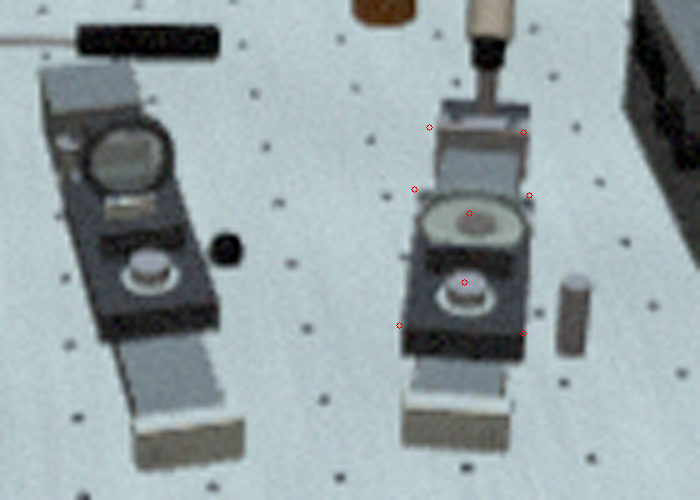

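The fit agrees in the side view to about 1 px (2–3 mm). With the fingers closed, I'll hover above the button with tool x along the rail, then take a check picture.

```bash
cat >> h.py <<'E'
p=np.load("rail.npy"); b=p[3]-.1
phi=np.pi/2+p[2]
Q=lambda f:[0,np.cos(f/2),np.sin(f/2),0]
E
python3 - <<'E'
from h import *
import cv2
command_gripper(0,20)
best=None
for f in(phi,phi+np.pi):
    qs=[solver.inverse_kinematics(R2W(p,(0,y,z)),Q(f)) for y,z in((b+.009,.2),(b+.009,.05),(b+.1,.05))]
    print([None if q is None else np.round(q,2).tolist() for q in qs])
    if all(q is not None for q in qs):
        c=np.abs(np.array(qs[0])-sensors.get_state()["joint_positions"]).max()
        if best is None or c<best[0]: best=(c,f)
np.save("f.npy",best[1])
robot.reach(R2W(p,(0,b+.009,.22)),Q(best[1]))
robot.movel(R2W(p,(0,b+.009,.075)))
s=sensors.get_state(); print(best,s["time"],s["tcp_pos"],s["wrist_force"],s["grip_width"])
ims=[]
for n,(x,y) in dict(top=(220,140),side=(250,130)).items():
    im,_=viewer.get_image(n); ims.append(cv2.resize(im[y:y+90,x:x+100],None,fx=4,fy=4,interpolation=cv2.INTER_CUBIC))
cv2.imwrite("pics/hover.png",cv2.convertScaleAbs(np.hstack(ims),alpha=1.6))
E
```

```text
[[-0.37, 0.66, 0.46, 1.57, -0.33, 1.0, -0.03], [-0.29, 0.83, 0.32, 1.68, -0.37, 0.7, -0.0], [-0.39, 0.85, 0.28, 1.59, -0.31, 0.75, -0.19]]
[[0.14, 0.64, -0.4, 1.55, 0.28, 1.0, 2.58], [0.16, 0.84, -0.44, 1.67, 0.48, 0.75, 2.4], [0.02, 0.87, -0.44, 1.57, 0.47, 0.81, 2.3]]
(np.float64(0.8253223193487098), np.float64(1.3457019007165552)) 4.975 [0.63764499 0.03473172 0.07591086] [-0.25733119 -1.1788879  -0.05756242] 0.00020912620150690254
```

View pics/hover.png

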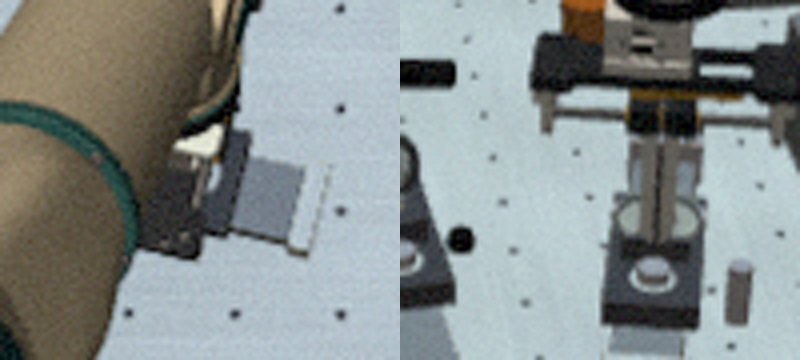

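The hover picture shows the closed fingertips centred over the carriage: tip at about (655,240), button at about (652,271), which fits a tip 18 mm above the button. Now press.

```bash
python3 - <<'E'
from h import *
def st(t):
    s=sensors.get_state(); print(t,round(s["time"],2),s["tcp_pos"].round(4),s["wrist_force"].round(1))
robot.movel(R2W(p,(0,b+.008,.064)),speed=.05); st("above")
print(robot.movel(R2W(p,(0,b+.008,.044)),speed=.02,f_stop=14)); st("pressed")
robot.wait(.3); st("held")
E
```

```text
above 5.45 [0.6363 0.0338 0.0635] [-0.2 -0.1 -0.5]
True
pressed 6.15 [0.6369 0.0339 0.0513] [-1.3 -0.5  6. ]
held 6.45 [0.6369 0.0339 0.0513] [-1.2  0.2  7.1]
```

The tip is at 51 mm with 7 N, so the button is at the bottom. Now push, with a little extra preload.

```bash
python3 - <<'E'
from h import *
def st(t):
    s=sensors.get_state(); w=s["tcp_pos"]-R2W(p,(0,0,0)); c,sn=np.cos(p[2]),np.sin(p[2])
    print(t,round(s["time"],2),"rail y",round(-sn*w[0]+c*w[1],4),"x",round(c*w[0]+sn*w[1],4),s["tcp_pos"].round(4),s["wrist_force"].round(1))
Z=.0495
robot.movel(R2W(p,(0,b+.008,Z)),speed=.02); st("pre")
print(robot.movel(R2W(p,(0,.02+.008,Z)),speed=.04,f_stop=20)); st("mid")
print(robot.movel(R2W(p,(0,.02+.024,Z)),speed=.02,f_stop=15)); st("home?")
robot.wait(.4); st("held")
E
```

```text
pre 6.7 rail y -0.0549 x 0.0004 [0.637  0.0339 0.0512] [-3.1  1.2 12.8]
False
mid 8.93 rail y 0.0277 x 0.0013 [0.6563 0.1142 0.0513] [-2.  -0.6 11.8]
False
home? 9.88 rail y 0.036 x 0.002 [0.659  0.1222 0.0511] [ -4.2 -11.1  12.7]
held 10.28 rail y 0.036 x 0.0021 [0.659  0.1222 0.0511] [ -3.1 -10.7  12.3]
```

It has stalled at rail y = 36 mm (button at about 22 mm) against 11 N, far above the 1.5 N friction, so it is home. Release straight up and check.

```bash
python3 - <<'E'
from h import *
import cv2
robot.movel(R2W(p,(0,.044,.075)),speed=.03)
robot.movel(R2W(p,(0,.04,.22)))
robot.movel(R2W(p,(-.05,-.22,.26)),speed=.2)
s=sensors.get_state(); print(s["time"],s["tcp_pos"],s["wrist_force"])
ims=[]
for n,(x,y) in dict(top=(150,135),side=(225,120)).items():
    im,_=viewer.get_image(n); ims.append(cv2.resize(im[y:y+100,x:x+135],None,fx=3,fy=3,interpolation=cv2.INTER_CUBIC)[:,:400])
cv2.imwrite("pics/end.png",cv2.convertScaleAbs(np.hstack(ims)[:,:800],alpha=1.6))
E
```

```text
13.8833 [ 0.55151028 -0.11440636  0.25962477] [-0.89118527  0.51096528  0.06969189]
```

View pics/end.png

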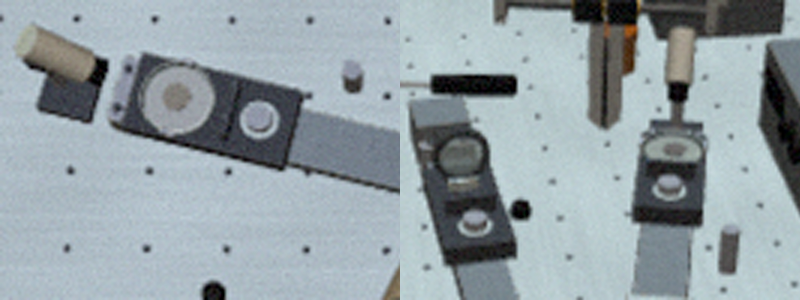

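The carriage sits against the stop, with its front at about (140,55) in the top crop and no visible gap. The button is up, the lens carriage, post and cap are unmoved, and the arm is clear.

```bash
python3 -c "
from workcell import *
print(job_done())"
```

```text
the job is handed in; nothing more can be done
None
```

The dish carriage is home against its end stop and locked with the button up, the lens carriage and bystanders in view look unmoved, the arm is clear, and the job is handed in (no verdict was returned).

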